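# Shut and pin-lock a travel case

### The job

Get the travel case with the little portrait ready to go: swing its lid fully shut, then lock it with the steel pin that lies on the wooden rest. Feed the pin nose first about halfway into the bore along the front of the case, let go of it, then take hold of it again further back, by its wooden head, and push it home until the head meets the case's knuckle. Leave the weight, the loupe and the cotton pot where they stand.

Things in the scene. Friction and masses are not known exactly. Their poses are not given: they have to be found in the camera images.
- case: Wooden travel case, fixed to the table, a small round portrait in it; 110 (x) x 150 (y) x 51 mm high when shut. Origin under its centre on the table; x points from its front (robot side) to its hinge side, z up. The front carries three 24 x 24 mm steel knuckles in a row along y: two 44 mm long on the case and between them one 59 mm long on the lid, in line only when the lid is shut.
- case_lid (a joint): Hinge angle of the case's lid in rad: 0 = fully shut, grows as it opens (to 1.5). It starts 0.9 to 1.35 open and is stiff: it stays where it is left (about 0.16 N m of friction). The lid is a wooden board 110 mm from hinge side to front, 150 mm wide, 10 mm thick.
- case_lid_hinge (a point): Middle of the lid's hinge line, which runs along y, 40 mm above the table, 59 mm behind the case's centre; axes of the case (it does not swing). When shut the lid's board reaches from 4 to 114 mm from this line towards -x and its outer (top) face lies 10.5 mm above the line; it swings about the line, so when open that face is 10.5 mm off the line, measured square to the board.
- bore_mouth (a point): Centre of the mouth of the bore through the three knuckles, 40 mm above the table, at the +y (left) end of the case's front; axes of the case: the pin goes in along -y. The bore is 15 mm wide, 150 mm long, open at both ends, its axis 13 mm in front of the case's front wall.
- pin_mid (a point): Centre (on the axis, mid-length) of the loose locking pin, 194 mm long, about 0.12 kg, balanced about 3 mm behind this point. Its axis is this frame's y, nose to -y; it may be rolled about it. Steel shank 164 mm long, 12 mm thick; dark wooden head 22 mm thick, 30 mm long. It starts level on the rest, axis 45 mm above the table; from 58 mm behind this point to 60 mm ahead fingers have room beside the shank.
- pin_nose (a point): Tip of the pin's nose, on its axis, 97 mm from pin_mid towards -y of the pin. The last 14 mm of the shank taper to 5 mm here. Once the pin is home the nose stands about 14 mm out of the far end of the bore.
- pin_head (a point): Centre of the pin's wooden head, 82 mm from pin_mid towards +y of the pin; the head's shoulder, which meets the knuckle when home, is 15 mm from here towards the nose.
- pin_rest: Fixed wooden rest, board 56 x 216 x 8 mm; origin under its centre on the table, y along the pin (nose to -y). The pin's head lies in a trough at the +y end (y 65 to 105 mm, 44 mm wide, walls 60 mm high) with no room for fingers beside the head; the shank lies in an open slot in a post (y -83 to -65 mm, 31 mm wide, 55 mm high). The pin lifts straight up out of it.
- weight: Bystander: covered steel weight with a brass knob, 32 x 62 x 51 mm; origin under its centre.
- watch_loupe: Bystander: black watchmaker's loupe, 36 mm in diameter, 39 mm high; origin under its centre.
- cotton_pot: Bystander: grey pot with cotton balls, 66 mm in diameter, 69 mm high; origin under its centre.
Mind the look-alikes: they are no part of the job. Of the things that look like the part that bears pin_mid, the larger one is meant.

How it is judged (in metres and radians):
On the way, in this order (a step that is already met when the one before it is completed fails the run):
1. the lid is fully shut, the pin not yet in the bore (value of joint case_lid below 0.05 rad and y of pin_nose in the frame of bore_mouth above 0 m), for 0.2 s.
2. the pin is about halfway in the bore (nose 40 to 125 mm deep) and let go (value of joint case_lid below 0.05 rad and y of pin_nose in the frame of bore_mouth between -0.125 and -0.04 m and angle between the y axis of pin_nose and the y axis of bore_mouth, either way round below 0.15 rad and x of pin_nose in the frame of bore_mouth between -0.008 and 0.008 m and z of pin_nose in the frame of bore_mouth between -0.008 and 0.008 m and contact force between pin and the arm below 0.05 N and contact force between pin and the fingers below 0.05 N), for 0.2 s.
3. the pin, not yet home, is held by its head (grasp within 35 mm of the head's centre) (y of pin_nose in the frame of bore_mouth between -0.15 and -0.04 m and contact force between pin and the fingers above 1 N and distance between the grasp point and pin_head below 0.035 m), for 0.1 s.
At the end, for the whole second after the job is handed in: The lid is shut (within 0.05 rad), the pin lies in the bore along its axis (within 0.08 rad, nose within 8 mm of the axis sideways), home with its head's shoulder within 4 mm of the knuckle's face, let go and at rest (value of joint case_lid below 0.05 rad and y of pin_nose in the frame of bore_mouth below -0.16 m and angle between the y axis of pin_nose and the y axis of bore_mouth, either way round below 0.08 rad and horizontal distance between pin_head and bore_mouth below 0.025 m and x of pin_nose in the frame of bore_mouth between -0.008 and 0.008 m and linear speed of pin below 0.02 m/s); the robot touches nothing.
It fails at once if the weight, the loupe or the cotton pot is moved by more than 20 mm (distance of any of weight, watch_loupe, cotton_pot from where it was at the start of the episode above 0.02 m).
It also fails if it takes over 72 s, if anything falls off the work surface, if the arm or the gripper's body presses on something with over 40 N, if the wrist force passes 120 N, or if a joint passes its speed limit or range.

### The arm

A 6-joint arm with a two-finger parallel gripper is mounted at the origin on a cart in front of the work surface, level with it; the furniture and walls round the work are solid. World frame = base frame: x ahead of the robot, y to its left, z up, the work surface at z = 0. Lengths are in mm, angles in rad, forces in N, time in s.
With the tool pointing down it reaches from about 250 to 775 mm from the base axis. Payload 8.9 kg.
Tool frame: the origin (TCP) lies at the very end of the fingers, on their centre line; the grasp point (between the pads) lies 19 mm behind it; z points along the fingers, y is the line along which they close (so a half turn about z gives the same grasp; the last joint's range is limited). The gripper opens to 85 mm and grips with 20 to 120 N. Pads are 22 mm wide; open, the fingers measure 114 mm over their backs; the gripper's body (76 mm by 85 mm) begins 54 mm behind the grasp point. The pads swing forward as they close: fully open they stand 13 mm farther back than shut.
Start: joints at [-1.354, 0.291, -0.153, 1.127, 0, 1.431], TCP at [182.88, -492.116, 231.305] pointing down, gripper open.
Joint ranges: [-2.52, 2.52], [-0.91, 1.74], [-1.3, 1.37], [-1.96, 2.02], [-1.52, 1.47], [-3.14, 3.14]. Speed limits (rad/s): [2.22, 2.22, 2.79, 3.14, 3.14, 3.14].

### API

Orientations are given as a rotation vector (axis times angle).
In Python, from workcell import robot, viewer, ticket gives the robot as it stands.
- The arm moves only by the tool carry_out, never from a script. Its argument "series" is a list that holds one entry, the list of rows, each a list of 7 numbers: the turn, a rotation vector about the tool's x, y, z in degrees, then the shift along the tool's x, y, z in m, then the finger opening in m, from 0 to 0.0854. In form: [[[ax, ay, az, x, y, z, grip], ...]]. A call has 1 to 8 rows; each row is the pose to reach, as a shift and turn from the pose commanded when the call began, along the tool's axes at that moment; what a row does not reach only later rows make up. A row lasts 1/10 s, in which the tool goes at most 50 mm and 8.59 degrees, less where a joint would pass 70% of its speed; a pose out of reach is approached as far as the arm can. A call with a gripper value outside its range is refused whole. The fingers move at their own pace and stop on an object; "grip_force" is the grip in N (left out, the last holds). Time passes only in rows, so rows that repeat a pose let the fingers close. It gives the time, the measured TCP pose, the force, the opening and the grip force at its end, in the units of the state.
- robot.get_obs(): the state, without advancing time (a new reading comes with each control period).
- viewer.get_image(name): name is "scene" or "top" or "wrist"; returns the picture (480x640x3 uint8, red, green, blue); there is no depth.
- viewer.get_calibration(name): a dict with "camera_matrix" (3x3 intrinsics, pixels), "camera_from_world" (4x4, takes a point from world to camera coordinates). Camera axes: x right, y up, looking along -z (the intrinsics and any distortion apply to the point x, -y, -z); pixel columns grow to the right and rows downward; lengths in mm; the calibration is good to about 2 mm. A picture is of the moment at which its call begins: read the wrist's pose just before it. get_calibration takes no time and is no camera call; for the wrist camera it gives the pose at the moment of the call.
- ticket.close_job(): hands the job in; it is judged then, once.
Trained networks look in the newest picture that a camera, given by its name, has taken for a name from the list of things; names that differ only in an ending like _2 or _b are one class to them, and where a whole thing is asked for, a point or a joint stands for the part that bears it (a point fixed in the world has none). Each returns a list of dicts, best first, with "confidence" (0 to 1); they miss things now and then, are a little off and sometimes report something else, mostly with a low value. They report only what shows in the picture. A call takes as long as a camera call. They do not tell look-alikes from the thing itself.
- viewer.spot_in(camera, name): "location" ([column, row] as shares, 0 to 1, of the picture: columns of its width, rows of its height, amid what is visible of it).
- viewer.outline_of(camera, name): "mask" (480x640 bool, what is visible of it) and "location" ([column, row] as shares, 0 to 1, of the picture: columns of its width, rows of its height, amid what is visible of it).
- viewer.tip_of(camera, name): "location" ([column, row] as shares, 0 to 1, of the picture: columns of its width, rows of its height: a listed point, or the origin of a listed thing).
The state is a dict: "clock": time; "qpos": joint angles; "qvel": joint speeds; "joint_efforts": joint torques, N m; "ee_pos": TCP position; "tcp_rot": TCP orientation; "force": force on the tool from outside, world axes, zero at the start; "wrist_torque": the same for the moment, N m; "grip_width": finger opening in mm; "grip_force": force on a finger pad.
Only numpy, scipy, OpenCV 4.12 (cv2) and the standard library are available. Lean on these libraries where they do the work, as an engineer would, in place of code of your own. Each camera call takes 0.05 s, during which the arm holds its last target. There are 200 camera calls.

## Working session

There is one attempt and no reset: what is moved stays moved. The work goes in short steps, Python scripts to look and compute and a tool call to move; the robot and the scene stay as the last step left them, time stands still between calls to the robot, and variables do not carry over. Pictures are saved under pics/ and viewed, at most 10 in all, crops included, and the job is handed in when it is done.

Besides the shell and the picture viewer there is one more tool, called after "Call:" as a command line: name --argument value ..., lists and objects as JSON in quotes. carry_out: Moves the arm, as the interface text tells. Its arguments: {"type":"object","properties":{"series":{"type":"array","items":{"type":"array","items":{"type":"array","items":{"type":"number"}}}},"grip_force":{"type":"number"}},"required":["series"]}

```bash
ls; mkdir -p pics; cat > h.py <<'E'
import numpy as np, cv2
from scipy.spatial.transform import Rotation as R
from workcell import robot, viewer, ticket
def cal(n):
    c=viewer.get_calibration(n); return np.array(c["camera_matrix"]),np.array(c["camera_from_world"]),c
def proj(n,P):
    K,T,_=cal(n); p=(T@np.append(P,1))[:3]; p=p*[1,-1,-1]; q=K@p; return q[:2]/q[2]
def ray(n,uv):
    K,T,_=cal(n); d=np.linalg.inv(K)@[uv[0],uv[1],1]; d=d*[1,-1,-1]
    Rm=T[:3,:3]; return -Rm.T@T[:3,3], Rm.T@d
def atz(n,uv,z):
    o,d=ray(n,uv); return o+d*(z-o[2])/d[2]
def px(l): return np.array(l)*[640,480]
def save(n,f):
    im=viewer.get_image(n); cv2.imwrite("pics/"+f,im[:,:,::-1]); return im
E
python3 - <<'E'
from h import *
np.set_printoptions(precision=1,suppress=True)
a=save("scene","s0.png");b=save("top","t0.png")
cv2.imwrite("pics/both.png",cv2.resize(np.hstack([a,b]),(800,300))[:,:,::-1])
print(cal("scene")[2].keys())
for n in ["scene","top"]:
    print(n,cal(n)[0].tolist(),ray(n,(320,240)))
    for t in ["case","case_lid_hinge","bore_mouth","pin_mid","pin_nose","pin_head","pin_rest","weight","watch_loupe","cotton_pot"]:
        print(t,[(px(d["location"]).round(),round(d["confidence"],2)) for d in viewer.tip_of(n,t)])
o=robot.get_obs();print(o)
E
```

```text
pics
dict_keys(['camera_matrix', 'camera_from_world'])
scene [[514.5494396773239, 0.0, 321.99809180847706], [0.0, 514.5494396773239, 243.28044412389664], [0.0, 0.0, 1.0]] (array([-226.7,  571.3,  601.9]), array([ 0.7, -0.5, -0.5]))
case [(array([399., 225.]), 0.9)]
case_lid_hinge [(array([384., 201.]), 0.72)]
bore_mouth [(array([385., 232.]), 0.59)]
pin_mid [(array([360., 300.]), 0.85), (array([238., 309.]), 0.82)]
pin_nose [(array([280., 287.]), 0.71), (array([322., 295.]), 0.59)]
pin_head [(array([392., 302.]), 0.82), (array([189., 330.]), 0.66)]
pin_rest [(array([238., 330.]), 0.93), (array([236., 310.]), 0.49)]
weight [(array([308., 234.]), 0.95)]
watch_loupe [(array([461., 274.]), 0.89)]
cotton_pot [(array([184., 291.]), 0.94)]
top [[491.0924898849131, 0.0, 321.5653721647012], [0.0, 491.0924898849131, 241.81692736689917], [0.0, 0.0, 1.0]] (array([ 423.5,  111.5, 1243.7]), array([ 0.1,  0. , -1. ]))
case [(array([429., 217.]), 0.8)]
case_lid_hinge []
bore_mouth [(array([415., 307.]), 0.62), (array([399., 237.]), 0.61)]
pin_mid [(array([241., 264.]), 0.97), (array([329., 286.]), 0.71)]
pin_nose [(array([309., 265.]), 0.74), (array([276., 256.]), 0.72)]
pin_head [(array([199., 266.]), 0.9), (array([346., 299.]), 0.59)]
pin_rest [(array([240., 263.]), 0.77), (array([276., 256.]), 0.42)]
weight [(array([352., 177.]), 0.89), (array([241., 263.]), 0.69)]
watch_loupe [(array([417., 308.]), 0.74)]
cotton_pot [(array([225., 204.]), 0.77)]
{'clock': 1.1, 'qpos': array([-1.4,  0.3, -0.2,  1.1, -0. ,  1.4]), 'qvel': array([ 0.,  0., -0.,  0.,  0.,  0.]), 'joint_efforts': array([ -0. , -53.7,  33.2,   0. ,   0. ,   0. ]), 'ee_pos': array([ 182.9, -492.1,  231.3]), 'tcp_rot': array([ 3.1,  0.6, -0. ]), 'force': array([ 0.7, -0.5,  0.4]), 'wrist_torque': array([0., 0., 0.]), 'grip_force': 0.0, 'grip_width': 85.59630611493243}
```

View pics/s0.png

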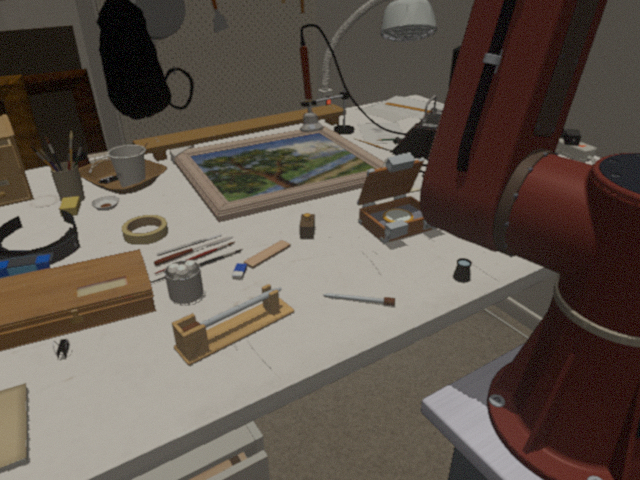

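View pics/t0.png

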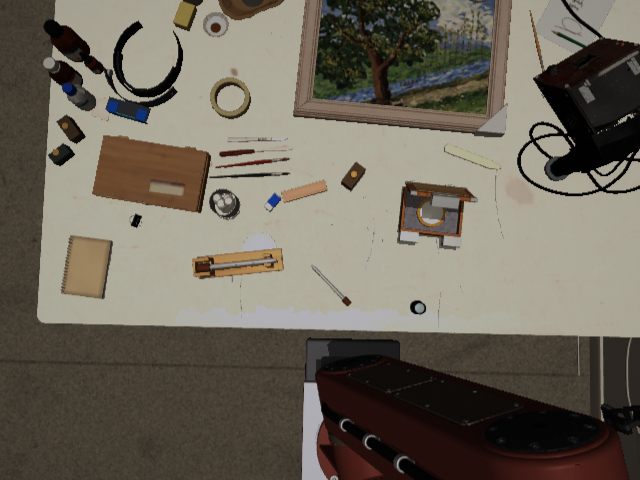

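Scene and top agree. Two things look like the pin: the large one on the wooden rest (scene ≈(238,309), top ≈(240,263)) and a smaller loose one on the table (scene ≈(360,298), top ≈(330,285)). The one on the rest is the larger, so I choose it. The case, with its lid open, is at top (432,215); the knuckles are at about (405,240) and (452,241). I'll check the choice in a close crop.

```bash
python3 - <<'E'
from h import *
np.set_printoptions(precision=1,suppress=True)
im=viewer.get_image("top")
a=cv2.resize(im[240:310,185:355],(800,330),interpolation=cv2.INTER_CUBIC)
b=cv2.resize(im[170:260,380:500],(360,270),interpolation=cv2.INTER_CUBIC)
s=viewer.get_image("scene"); c=cv2.resize(s[145:245,350:435],(230,270),interpolation=cv2.INTER_CUBIC)
d=cv2.resize(s[285:360,170:300],(210,270))
cv2.imwrite("pics/c1.png",np.vstack([a,np.hstack([b,c,d])])[:,:,::-1])
for t in ["pin_mid","pin_head","pin_rest","case","weight"]:
    for d in viewer.outline_of("top",t):
        m=d["mask"].astype(np.uint8); pts=cv2.findNonZero(m); r=cv2.minAreaRect(pts)
        print(t,round(d["confidence"],2),r)
for nm,uv,z in [("rest","240 263",8),("head","203 266",45),("slot","270 261",45),("loupe","417 308",30),("pot","225 204",60),("weight","352 176",40),("kn1","407 240",52),("kn2","452 241",52),("lidL","403 183",110),("lidR","476 199",110),("loose","331 285",5)]:
    print(nm,atz("top",np.array(uv.split(),float),z))
for nm,uv,z in [("pot",(184,291),0),("rest",(238,330),0),("loupe",(461,274),0),("case",(399,225),0),("weight",(308,234),0),("mid",(238,309),45),("mouth",(385,232),40),("hinge",(384,201),40)]: print(nm,atz("scene",uv,z))
print(ray("wrist",(320,240)),robot.get_obs()["tcp_rot"])
E
```

```text
pin_mid 0.85 ((236.34754943847656, 263.1280212402344), (8.724091529846191, 79.73157501220703), 83.6598129272461)
pin_mid 0.57 ((330.5, 285.0), (50.20458221435547, 3.5355336666107178), 45.0)
pin_head 0.67 ((236.453857421875, 262.63079833984375), (8.558396339416504, 79.63030242919922), 82.87498474121094)
pin_head 0.47 ((330.25, 284.25), (51.61879348754883, 4.242639541625977), 45.0)
pin_rest 0.8 ((237.36422729492188, 263.244384765625), (22.43683624267578, 89.88169860839844), 83.82982635498047)
pin_rest 0.52 ((235.36026000976562, 262.45196533203125), (8.656723022460938, 77.51402282714844), 82.40535736083984)
case 0.77 ((436.5182800292969, 213.83535766601562), (75.42473602294922, 60.95820236206055), 6.340191841125488)
weight 0.91 ((352.4594421386719, 175.25674438476562), (13.83346939086914, 28.015682220458984), 35.53767776489258)
rest [443.1 326.5   8. ]
head [433.1 410.3  45. ]
slot [449.1 246.9  45. ]
loupe [ 342.5 -115.5   30. ]
pot [584.6 358.8  60. ]
weight [664.1  50.6  40. ]
kn1 [507.5 -85.3  52. ]
kn2 [ 507.6 -194.4   52. ]
lidL [636.2 -64.8 110. ]
lidR [ 602.4 -234.4  110. ]
loose [393.2  96.3   5. ]
pot [601.9 364.8   0. ]
rest [439.5 324.1   0. ]
loupe [ 351.5 -132.4    0. ]
case [ 578.4 -157.7    0. ]
weight [659.5  46.9   0. ]
mid [439.7 319.7  45. ]
mouth [517.3 -63.6  40. ]
hinge [ 636.5 -155.2   40. ]
(array([ 246.5, -468.5,  374.2]), array([-0.2, -0.1, -1. ])) [-3.1 -0.6  0. ]
```

View pics/c1.png

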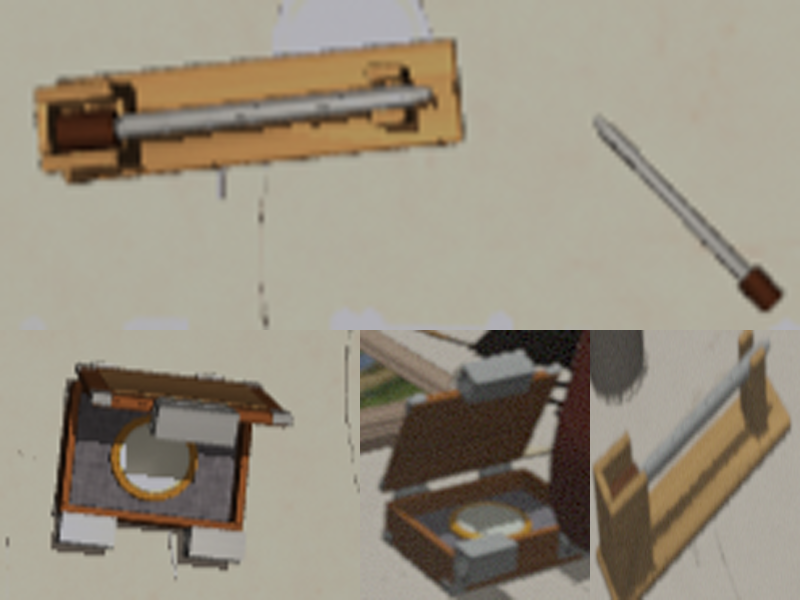

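Confirmed: the pin on the rest (head in the trough, about 1.6 times as long) is the right one; the loose one at top (330,285) is the decoy. Next I'll work out the move to view the case from near.

```bash
cat >> h.py <<'E'
def down(yaw):  # tool x at yaw, z down
    c,s=np.cos(yaw),np.sin(yaw); return R.from_matrix(np.array([[c,s,0],[s,-c,0],[0,0,-1]]))
def rows(targets,p0=None,R0=None):
    o=robot.get_obs()
    p0=np.array(o["ee_pos"]) if p0 is None else np.array(p0,float); R0=R.from_rotvec(o["tcp_rot"]) if R0 is None else R0
    for (p,yaw) in targets:
        d=R0.inv()*down(yaw); sh=R0.inv().apply(np.array(p)-p0)/1000
        print([round(float(v),2) for v in d.as_rotvec(degrees=True)],[round(float(v),4) for v in sh])
E
python3 - <<'E'
from h import *
o=robot.get_obs();M=R.from_rotvec(o["tcp_rot"]).as_matrix();print(M.round(3),o["qpos"].round(2))
rows([((560,-90,330),np.pi/2)])
E
```

```text
[[ 0.937  0.348 -0.   ]
 [ 0.348 -0.937  0.   ]
 [-0.    -0.    -1.   ]] [-1.35  0.29 -0.15  1.13 -0.    1.43]
[-0.0, -0.0, -69.61] [0.4936, -0.2456, -0.0987]
```

Call:
carry_out --series '[[[0,0,-69.6,0.494,-0.246,-0.099,0.0],[0,0,-69.6,0.494,-0.246,-0.099,0.0],[0,0,-69.6,0.494,-0.246,-0.099,0.0],[0,0,-69.6,0.494,-0.246,-0.099,0.0],[0,0,-69.6,0.494,-0.246,-0.099,0.0],[0,0,-69.6,0.494,-0.246,-0.099,0.0],[0,0,-69.6,0.494,-0.246,-0.099,0.0],[0,0,-69.6,0.494,-0.246,-0.099,0.0]]]'

```text
clock: 2.25
ee_pos: [453.2, -203.1, 302.6]
tcp_rot: [2.231, 2.211, 0.0]
force: [0.8, -1.0, 0.1]
grip_width: -0.4
grip_force: 0.0
```

```bash
python3 - <<'E'
from h import *
rows([((560,-90,330),np.pi/2)])
E
```

```text
[0.03, 0.02, -0.51] [0.114, 0.1058, -0.0274]
```

Call:
carry_out --series '[[[0,0,-0.5,0.114,0.106,-0.027,0.0],[0,0,-0.5,0.114,0.106,-0.027,0.0],[0,0,-0.5,0.114,0.106,-0.027,0.0],[0,0,-0.5,0.114,0.106,-0.027,0.0],[0,0,-0.5,0.114,0.106,-0.027,0.0],[0,0,-0.5,0.114,0.106,-0.027,0.0]]]'

```text
clock: 2.85
ee_pos: [559.2, -93.0, 328.6]
tcp_rot: [-2.228, -2.214, 0.001]
force: [0.4, -0.7, 0.3]
grip_width: 0.3
grip_force: 0.0
```

```bash
python3 - <<'E'
from h import *
np.set_printoptions(precision=1,suppress=True)
print(robot.get_obs()["ee_pos"])
save("wrist","w1.png")
for t in ["case","bore_mouth","case_lid_hinge","weight"]:
    print(t,[(px(d["location"]).round(),round(d["confidence"],2),atz("wrist",px(d["location"]),40 if t in("bore_mouth","case_lid_hinge") else 0)) for d in viewer.tip_of("wrist",t)])
E
```

```text
[559.2 -93.  328.6]
case [(array([333., 241.]), 0.97, array([ 579.7, -149.3,    0. ]))]
bore_mouth [(array([278., 182.]), 0.92, array([517.5, -71.4,  40. ]))]
case_lid_hinge [(array([386., 252.]), 0.75, array([ 639.5, -153.1,   40. ])), (array([415.,  71.]), 0.65, array([662.3,  40.7,  40. ]))]
weight [(array([414.,  71.]), 0.57, array([670.1,  47. ,   0. ]))]
```

View pics/w1.png

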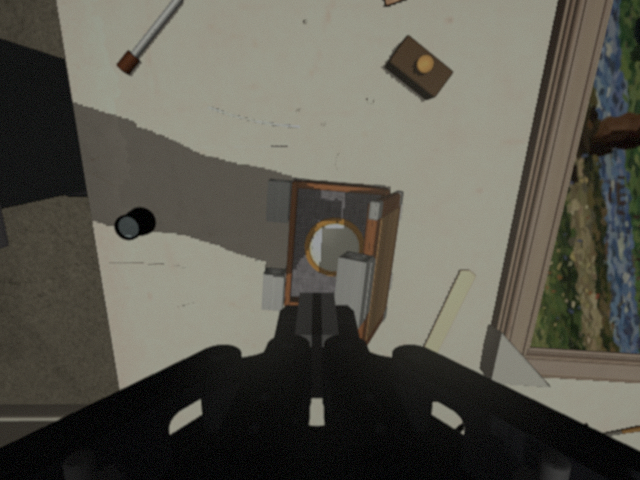

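The wrist view shows the case: near-side knuckles at about (280,200) and (274,289), the open lid leaning at about (380,260). The bore mouth works out at (517,-71), the case centre at (580,-151) and the hinge at (639,-155), with a yaw of about -0.07. These agree with the given dimensions.

```bash
python3 - <<'E'
from h import *
psi=-0.07; H=np.array([639,-155]); c,s=np.cos(psi),np.sin(psi)
def w(x,z): return ((H[0]+c*x,H[1]+s*x,z),np.pi/2+psi)
rows([w(32,200),w(32,128)])
r=88;T=[]
print("arc")
for th in [1.4,1.25,1.1,.95,.8,.65,.5,.4,.3,.2,.12,.05,0,-.03]:
    T.append(w(-r*np.cos(th)+10.5*np.sin(th)+14.5, 40+r*np.sin(th)+10.5*np.cos(th)))
rows(T,w(32,128)[0],down(np.pi/2+psi))
E
```

```text
[0.0, 0.01, 3.56] [-0.0629, 0.1122, 0.1291]
[0.0, 0.01, 3.56] [-0.0629, 0.1122, 0.2011]
arc
[0.0, 0.0, 0.0] [0.0, -0.0221, -0.0005]
[0.0, 0.0, 0.0] [-0.0, -0.0353, 0.0012]
[0.0, 0.0, 0.0] [-0.0, -0.0481, 0.0048]
[0.0, 0.0, 0.0] [-0.0, -0.0601, 0.0103]
[0.0, 0.0, 0.0] [-0.0, -0.0713, 0.0176]
[0.0, 0.0, 0.0] [-0.0, -0.0812, 0.0264]
[0.0, 0.0, 0.0] [-0.0, -0.0897, 0.0366]
[0.0, 0.0, 0.0] [-0.0, -0.0945, 0.0441]
[0.0, 0.0, 0.0] [-0.0, -0.0985, 0.052]
[0.0, 0.0, 0.0] [-0.0, -0.1017, 0.0602]
[0.0, 0.0, 0.0] [-0.0, -0.1036, 0.067]
[0.0, 0.0, 0.0] [-0.0, -0.1049, 0.0731]
[0.0, 0.0, 0.0] [-0.0, -0.1055, 0.0775]
[0.0, 0.0, 0.0] [-0.0, -0.1058, 0.0801]
```

Call:
carry_out --series '[[[0,0,3.56,-0.025,0.045,0.03,0],[0,0,3.56,-0.05,0.09,0.05,0],[0,0,3.56,-0.063,0.112,0.08,0],[0,0,3.56,-0.063,0.112,0.12,0],[0,0,3.56,-0.063,0.112,0.16,0],[0,0,3.56,-0.063,0.112,0.19,0],[0,0,3.56,-0.063,0.112,0.201,0],[0,0,3.56,-0.063,0.112,0.201,0]]]'

```text
clock: 3.9
ee_pos: [670.3, -156.4, 126.8]
tcp_rot: [-2.295, -2.142, 0.002]
force: [0.4, 0.2, 0.3]
grip_width: -0.1
grip_force: 0.0
```

Call:
carry_out --series '[[[0,0,0,0,-0.022,0,0],[0,0,0,0,-0.035,0.001,0],[0,0,0,0,-0.048,0.005,0],[0,0,0,0,-0.06,0.01,0],[0,0,0,0,-0.071,0.018,0],[0,0,0,0,-0.081,0.026,0],[0,0,0,0,-0.086,0.031,0]]]'

```text
clock: 4.6
ee_pos: [586.4, -150.9, 99.1]
tcp_rot: [2.294, 2.142, 0.002]
force: [0.1, 0.4, 1.7]
grip_width: 0.1
grip_force: 0.6
```

Call:
carry_out --series '[[[0,0,0,0,-0.004,0.006,0],[0,0,0,0,-0.0085,0.013,0],[0,0,0,0,-0.0125,0.021,0],[0,0,0,0,-0.016,0.029,0],[0,0,0,0,-0.018,0.036,0],[0,0,0,0,-0.019,0.042,0],[0,0,0,0,-0.0195,0.0465,0],[0,0,0,0,-0.0195,0.0465,0]]]'

```text
clock: 5.4
ee_pos: [565.9, -148.8, 50.5]
tcp_rot: [-2.296, -2.144, 0.0]
force: [-3.4, 0.6, 6.0]
grip_width: 0.1
grip_force: 2.9
```

Call:
carry_out --series '[[[0,0,0,0,0,0.001,0],[0,0,0,0,0,0.0025,0],[0,0,0,0,0,0.0025,0]]]'

```text
clock: 5.7
ee_pos: [566.1, -148.8, 50.3]
tcp_rot: [2.295, 2.144, 0.0]
force: [-11.1, 2.5, 31.6]
grip_width: 0.1
grip_force: 15.8
```

Call:
carry_out --series '[[[0,0,0,0,0,-0.03,0],[0,0,0,0,0,-0.08,0],[0,0,0,0.03,-0.01,-0.12,0],[0,0,0,0.07,-0.03,-0.15,0],[0,0,0,0.112,-0.038,-0.15,0.04],[0,0,0,0.112,-0.038,-0.15,0.085],[0,0,0,0.112,-0.038,-0.15,0.085]]]'

```text
clock: 6.4
ee_pos: [536.0, -33.7, 198.1]
tcp_rot: [2.293, 2.146, 0.0]
force: [0.6, -0.9, -0.6]
grip_width: 43.2
grip_force: 0.0
```

```bash
python3 - <<'E'
from h import *
np.set_printoptions(precision=1,suppress=True)
o=robot.get_obs();print(o["ee_pos"],o["force"])
save("wrist","w2.png")
for t in ["case","bore_mouth","case_lid_hinge"]:
    print(t,[(px(d["location"]).round(),round(d["confidence"],2),atz("wrist",px(d["location"]),40 if t!="case" else 0)) for d in viewer.tip_of("wrist",t)])
E
```

```text
[536.  -33.7 198.1] [ 0.6 -0.9 -0.6]
case [(array([369., 333.]), 0.73, array([ 579.3, -152.1,    0. ]))]
bore_mouth [(array([296., 270.]), 0.69, array([517.7, -69.2,  40. ]))]
case_lid_hinge []
```

View pics/w2.png

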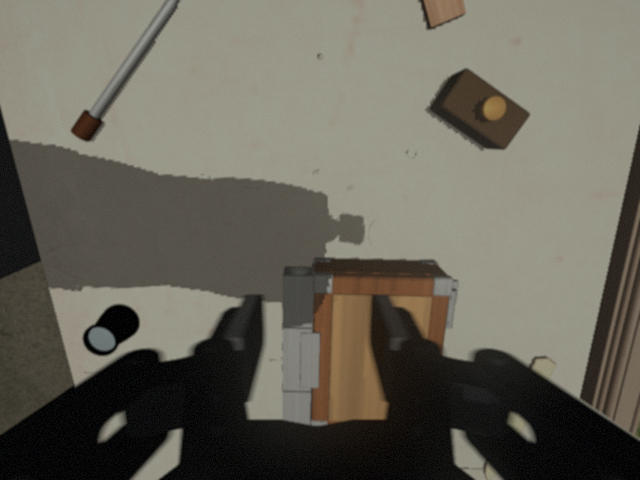

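The lid is shut. The three knuckles stand in line at columns 284–318, rows 268–420, and the mouth is at about (298,270).

```bash
python3 - <<'E'
from h import *
np.set_printoptions(precision=1,suppress=True)
im=cv2.imread("pics/w2.png")
cv2.imwrite("pics/c2.png",cv2.resize(im[255:425,265:335],(329,799),interpolation=cv2.INTER_CUBIC))
for uv in [(284,285),(284,350),(283.5,415)]: print(uv,atz("wrist",uv,52))
for uv in [(298,270),(298,275)]: print(atz("wrist",uv,40),atz("wrist",uv,52))
M=np.array([517.7,-69.6,52.]);psi=-.066
for dx in(-12,12):
  for dy in (0,-44,-45,-104,-150): 
    print(dx,dy,proj("wrist",M+[np.cos(psi)*dx-np.sin(psi)*dy,np.sin(psi)*dx+np.cos(psi)*dy,0]))
E
```

```text
(284, 285) [508.  -77.3  52. ]
(284, 350) [ 502.7 -134.6   52. ]
(283.5, 415) [ 496.3 -197.9   52. ]
[519.2 -69.6  40. ] [520.1 -65.6  52. ]
[518.8 -73.9  40. ] [519.7 -69.7  52. ]
-12 0 [280.1 275.1]
-12 -44 [281.7 326.1]
-12 -45 [281.7 327.2]
-12 -104 [283.7 389.8]
-12 -150 [285.1 434.6]
12 0 [310.7 275. ]
12 -44 [311.1 325.9]
12 -45 [311.1 327.1]
12 -104 [311.7 389.7]
12 -150 [312.1 434.5]
```

View pics/c2.png

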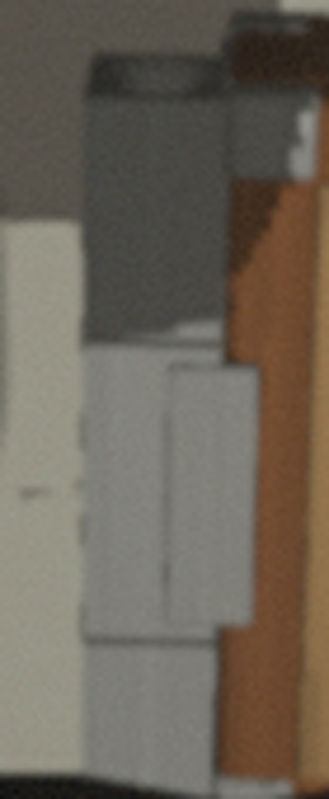

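```bash
python3 - <<'E'
from h import *
rows([((440,330,190),np.pi/2+.09)])
E
```

```text
[-0.04, 0.0, -9.15] [0.358, -0.1212, 0.0075]
```

Call:
carry_out --series '[[[0,0,-4,0.05,-0.017,0.0,0.085],[0,0,-9.1,0.095,-0.034,0.0,0.085],[0,0,-9.1,0.143,-0.05,0.0,0.085],[0,0,-9.1,0.19,-0.067,0,0.085],[0,0,-9.1,0.237,-0.084,0,0.085],[0,0,-9.1,0.285,-0.1,0,0.085],[0,0,-9.1,0.33,-0.115,0.005,0.085],[0,0,-9.1,0.358,-0.121,0.008,0.085]]]'

```text
clock: 7.4
ee_pos: [438.8, 333.1, 189.4]
tcp_rot: [-2.117, -2.32, 0.0]
force: [0.4, 0.2, -0.3]
grip_width: 85.4
grip_force: 0.0
```

Call:
carry_out --series '[[[0,0,0,0,0,0,0.085],[0,0,0,0,0,0,0.085]]]'

```text
clock: 7.6
ee_pos: [439.8, 330.5, 189.3]
tcp_rot: [-2.118, -2.32, 0.002]
force: [-0.4, -0.6, 0.4]
grip_width: 84.8
grip_force: 0.0
```

```bash
python3 - <<'E'
from h import *
np.set_printoptions(precision=1,suppress=True)
o=robot.get_obs();print(o["ee_pos"],o["tcp_rot"],o["grip_width"])
im=save("wrist","w3.png")
for t in ["pin_mid","pin_head","pin_nose","pin_rest"]:
    print(t,[(px(d["location"]).round(),round(d["confidence"],2),atz("wrist",px(d["location"]),45 if t!="pin_rest" else 0)) for d in viewer.tip_of("wrist",t)])
for d in viewer.outline_of("wrist","pin_mid"): print(round(d["confidence"],2),cv2.minAreaRect(cv2.findNonZero(d["mask"].astype(np.uint8))))
E
```

```text
[439.8 330.5 189.3] [-2.1 -2.3  0. ] 84.81818334940833
pin_mid [(array([316., 233.]), 0.84, array([440.8, 328.5,  45. ]))]
pin_head [(array([316., 122.]), 0.63, array([433.5, 408.1,  45. ]))]
pin_nose [(array([320., 350.]), 0.94, array([452.6, 228.9,  45. ])), (array([303., 402.]), 0.6, array([442.4, 177.6,  45. ]))]
pin_rest [(array([319., 222.]), 0.62, array([443.1, 328.1,   0. ]))]
0.78 ((290.7770080566406, 411.08782958984375), (7.55609655380249, 27.66693687438965), 54.46232223510742)
0.71 ((318.4631042480469, 223.33538818359375), (251.55654907226562, 31.285091400146484), 86.8201675415039)
```

View pics/w3.png

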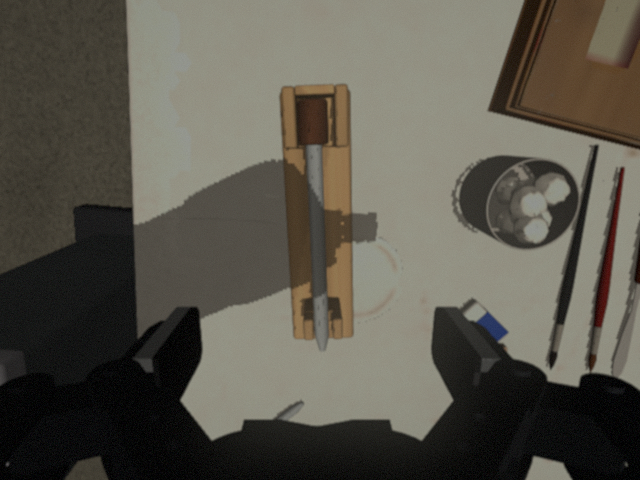

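The pin on the rest shows its head at (312,120), shoulder at (315,144) and nose tip at (322,350). Nose to head comes to about 179 mm, as described. The fingers will straddle it clear of the pot at (530,205).

```bash
python3 - <<'E'
from h import *
np.set_printoptions(precision=1,suppress=True)
n=atz("wrist",(321.5,351),45);s=atz("wrist",(314.5,144),45);a=atz("wrist",(319.5,310),45)
print(n,s,np.linalg.norm(n-s),a)
d=(s-a)[:2];d/=np.linalg.norm(d);yaw=np.arctan2(d[1],d[0]);print(yaw)
sh=s[:2]; g=sh-d*(67-35); n2=sh-d*164; print(g,n2)
rows([((g[0],g[1],110),yaw),((g[0],g[1],26),yaw)])
E
```

```text
[454.1 228.6  45. ] [434.  393.7  45. ] 166.24481806870386 [449.2 265.3  45. ]
1.6884160396444416
[437.8 361.9] [453.2 230.8]
[0.01, 0.0, -1.65] [0.0321, 0.0004, 0.0801]
[0.01, 0.0, -1.65] [0.0321, 0.0004, 0.1641]
```

Call:
carry_out --series '[[[0,0,-1.65,0.032,0,0.04,0.085],[0,0,-1.65,0.032,0,0.08,0.085],[0,0,-1.65,0.032,0,0.12,0.085],[0,0,-1.65,0.032,0,0.15,0.085],[0,0,-1.65,0.032,0,0.163,0.07],[0,0,-1.65,0.032,0,0.163,0.05],[0,0,-1.65,0.032,0,0.163,0.0],[0,0,-1.65,0.032,0,0.163,0.0]]]' --grip_force 50

```text
clock: 8.7
ee_pos: [438.1, 363.4, 28.7]
tcp_rot: [2.085, 2.349, 0.004]
force: [1.4, 0.2, 0.1]
grip_width: 27.6
grip_force: 0.0
```

Call:
carry_out --series '[[[0,0,0,0,0,0,0.0],[0,0,0,0,0,0,0.0],[0,0,0,0,0,0,0.0],[0,0,0,0,0,0,0.0]]]'

```text
clock: 9.1
ee_pos: [437.7, 363.3, 28.4]
tcp_rot: [2.084, 2.349, 0.004]
force: [-0.6, -0.7, 7.0]
grip_width: 10.3
grip_force: 48.7
```

Call:
carry_out --series '[[[0,0,0,0,0,-0.01,0.0],[0,0,0,0,0,-0.03,0.0],[0,0,0,0,0,-0.06,0.0],[0,0,0,0,0,-0.1,0.0],[0,0,0,0,0,-0.13,0.0],[0,0,0,0,0,-0.13,0.0]]]'

```text
clock: 9.7
ee_pos: [439.1, 364.2, 162.1]
tcp_rot: [2.084, 2.348, 0.012]
force: [0.9, 0.1, -1.5]
grip_width: 10.2
grip_force: 48.9
```

```bash
python3 - <<'E'
from h import *
np.set_printoptions(precision=2,suppress=True)
o=robot.get_obs();print(o["ee_pos"],o["force"],o["wrist_torque"],o["grip_width"],o["grip_force"])
im=save("wrist","w4.png")
z=o["ee_pos"][2]+19
for t in ["pin_mid","pin_head","pin_nose"]:
    print(t,[(px(d["location"]).round(),round(d["confidence"],2),atz("wrist",px(d["location"]),z)) for d in viewer.tip_of("wrist",t)])
E
```

```text
[439.05 364.22 162.11] [ 0.85  0.12 -1.47] [ 0.1  -0.01  0.02] 10.205219614833458 48.91981456428766
pin_mid [(array([313., 418.]), 0.78, array([440.05, 332.48, 181.11])), (array([500., 246.]), 0.44, array([491.82, 404.07, 181.11]))]
pin_head [(array([316., 206.]), 0.59, array([431.18, 409.78, 181.11]))]
pin_nose []
```

View pics/w4.png

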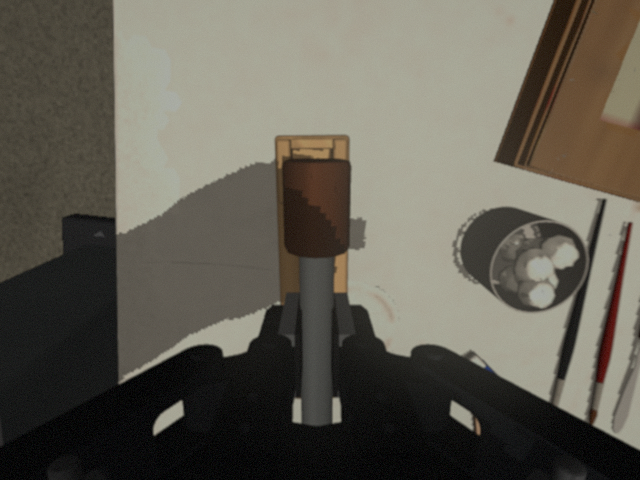

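The pin is held: the shank is between the pads, head at (317,205), shoulder at about (317,254). The rest is left behind. Next I'll check the hold from the scene camera and compute the transit.

```bash
python3 - <<'E'
from h import *
np.set_printoptions(precision=1,suppress=True)
o=robot.get_obs();T=R.from_rotvec(o["tcp_rot"]);p=o["ee_pos"]
viewer.get_image("scene")
for t in ["pin_nose","pin_head","pin_mid"]:
    print(t,[(px(d["location"]).round(1),round(d["confidence"],2)) for d in viewer.tip_of("scene",t)])
for nm,x in [("nose",-132),("mid",-35),("head",47)]: print(nm,proj("scene",p+T.apply([x,0,-17])))
s=atz("wrist",(317,254),p[2]+17); print("shoulder in tool",T.inv().apply(s-p))
psi=-.088;M=np.array([519.8,-70.5]);a=np.array([-np.sin(psi),np.cos(psi)]);g=M+a*157
rows([((*g,140),np.pi/2+psi),((*g,60),np.pi/2+psi)])
E
```

```text
pin_nose [(array([279.7, 227.5]), 0.93), (array([326.5, 295.9]), 0.9)]
pin_head [(array([177.4, 266.6]), 0.95), (array([388.8, 302.4]), 0.55)]
pin_mid [(array([226.5, 246.1]), 0.8), (array([359.2, 300.2]), 0.55)]
nose [276.5 227.5]
mid [226.2 246.8]
head [178.4 265.2]
shoulder in tool [ 30.1   1.  -17. ]
[-0.09, 0.06, 11.87] [-0.2861, 0.0638, 0.0161]
[-0.09, 0.06, 11.87] [-0.286, 0.064, 0.0961]
```

Call:
carry_out --series '[[[0,0,6,-0.045,0.01,0.0,0],[0,0,11.9,-0.09,0.02,0.0,0],[0,0,11.9,-0.135,0.03,0,0],[0,0,11.9,-0.18,0.04,0,0],[0,0,11.9,-0.225,0.05,0,0],[0,0,11.9,-0.265,0.06,0.005,0],[0,0,11.9,-0.286,0.064,0.03,0],[0,0,11.9,-0.286,0.064,0.065,0]]]'

```text
clock: 10.9
ee_pos: [536.8, 83.4, 92.2]
tcp_rot: [2.319, 2.115, 0.004]
force: [1.3, 0.7, -1.0]
grip_width: 10.3
grip_force: 48.9
```

Call:
carry_out --series '[[[0,0,0,0,0,0.02,0],[0,0,0,0,0,0.03,0],[0,0,0,0,0,0.03,0],[0,0,0,0,0,0.03,0]]]'

```text
clock: 11.3
ee_pos: [534.8, 86.6, 62.6]
tcp_rot: [2.317, 2.121, 0.001]
force: [-1.2, 0.2, -0.6]
grip_width: 10.3
grip_force: 48.9
```

```bash
python3 - <<'E'
from h import *
np.set_printoptions(precision=1,suppress=True)
o=robot.get_obs();T=R.from_rotvec(o["tcp_rot"]);p=o["ee_pos"];print(p,o["tcp_rot"],T.as_matrix()[:,0],o["force"])
s=viewer.get_image("scene");t=viewer.get_image("top")
for n in ["scene","top"]:
  for k in ["pin_nose","pin_head","bore_mouth"]:
    print(n,k,[(px(d["location"]).round(1),round(d["confidence"],2)) for d in viewer.tip_of(n,k)])
  for nm,x in [("nose",-133),("head",46)]: print(nm,proj(n,p+T.apply([x,0,-17])))
  print("mouth",proj(n,[519.8,-70.5,40]))
  q=(atz(n,(0,0),0),)
a=cv2.resize(s[150:290,290:440],(600,560),interpolation=cv2.INTER_CUBIC)[:300] if 0 else cv2.resize(s[170:270,300:430],(780,600))
cv2.imwrite("pics/c5s.png",a[:,:,::-1])
b=cv2.resize(t[190:290,310:440],(780,600));cv2.imwrite("pics/c5t.png",b[:,:,::-1])
E
```

```text
[534.8  86.6  62.6] [2.3 2.1 0. ] [0.1 1.  0. ] [-1.2  0.2 -0.6]
scene pin_nose [(array([378.3, 215.6]), 0.87), (array([324.1, 295.3]), 0.72)]
scene pin_head [(array([389.3, 303.2]), 0.91), (array([301.7, 236.7]), 0.69)]
scene bore_mouth [(array([383.8, 232.1]), 0.7)]
nose [377.9 217. ]
head [302. 237.]
mouth [386.8 230.7]
top pin_nose [(array([389.9, 227.1]), 0.57)]
top pin_head []
top bore_mouth [(array([399.2, 234.3]), 0.76)]
nose [392.4 232.3]
head [317.5 224. ]
mouth [400.2 235.2]
```

View pics/c5s.png

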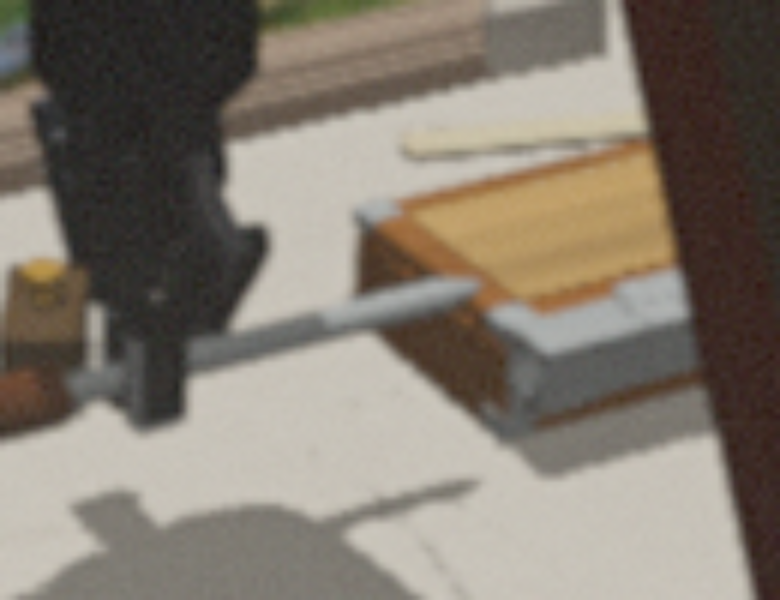

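The scene crop shows the nose at crop (478,287), level and in line with the bore, with the knuckle mouth at crop (525,372). Both match the projections to about 1.5 px. I'll lower to bore height.

Call:
carry_out --series '[[[0,0,0,0,-0.001,0.02,0],[0,0,0,0,-0.001,0.035,0],[0,0,0,0,-0.001,0.0395,0],[0,0,0,0,-0.001,0.0395,0],[0,0,0,0,-0.001,0.0395,0]]]'

```text
clock: 12.2
ee_pos: [533.8, 86.5, 23.0]
tcp_rot: [2.317, 2.121, 0.001]
force: [-0.2, -0.5, -0.5]
grip_width: 10.1
grip_force: 48.9
```

```bash
python3 - <<'E'
from h import *
np.set_printoptions(precision=1,suppress=True)
o=robot.get_obs();T=R.from_rotvec(o["tcp_rot"]);p=o["ee_pos"];print(p,T.as_matrix()[:,0],o["force"])
for n in ["scene","top","wrist"]:
  im=viewer.get_image(n)
  for k in ["pin_nose","bore_mouth"]:
    print(n,k,[(px(d["location"]).round(1),round(d["confidence"],2)) for d in viewer.tip_of(n,k)])
  print(proj(n,p+T.apply([-133,0,-17])),proj(n,[519.8,-70.5,40]))
E
```

```text
[533.8  86.5  23. ] [0.1 1.  0. ] [-0.2 -0.5 -0.5]
scene pin_nose [(array([379., 234.]), 0.71), (array([324.6, 295.7]), 0.58)]
scene bore_mouth []
[377.2 233.3] [386.8 230.7]
top pin_nose [(array([391. , 234.3]), 0.45)]
top bore_mouth [(array([398.7, 235.6]), 0.85)]
[390.2 234.1] [400.2 235.2]
wrist pin_nose [(array([ 80.7, 177.2]), 0.9)]
wrist bore_mouth []
[316.  602.9] [316.  640.9]
```

Call:
carry_out --series '[[[0,0,0,-0.01,0,0,0],[0,0,0,-0.02,0,0,0],[0,0,0,-0.025,0,0,0],[0,0,0,-0.03,0,0,0],[0,0,0,-0.035,0,0,0],[0,0,0,-0.035,0,0,0]]]'

```text
clock: 13.25
ee_pos: [530.2, 50.9, 22.4]
tcp_rot: [2.318, 2.12, -0.0]
force: [-0.3, -0.6, -1.2]
grip_width: 9.9
grip_force: 48.9
```

Call:
carry_out --series '[[[0,0,0,-0.005,0,0,0],[0,0,0,-0.01,0,0,0],[0,0,0,-0.015,0,0,0],[0,0,0,-0.02,0,0,0],[0,0,0,-0.025,0,0,0],[0,0,0,-0.025,0,0,0]]]'

```text
clock: 13.85
ee_pos: [528.0, 26.0, 22.4]
tcp_rot: [2.318, 2.12, -0.0]
force: [0.2, 0.4, -0.9]
grip_width: 10.0
grip_force: 48.9
```

Call:
carry_out --series '[[[0,0,0,-0.006,0,0,0],[0,0,0,-0.012,0,0,0],[0,0,0,-0.018,0,0,0],[0,0,0,-0.024,0,0,0],[0,0,0,-0.03,0,0,0],[0,0,0,-0.035,0,0,0],[0,0,0,-0.035,0,0,0]]]'

```text
clock: 14.55
ee_pos: [524.9, -8.9, 22.4]
tcp_rot: [2.318, 2.12, -0.0]
force: [-0.1, 0.0, -1.1]
grip_width: 10.3
grip_force: 48.9
```

Call:
carry_out --series '[[[0,0,0,-0.006,0,0,0],[0,0,0,-0.012,0,0,0],[0,0,0,-0.018,0,0,0],[0,0,0,-0.024,0,0,0],[0,0,0,-0.03,0,0,0],[0,0,0,-0.035,0,0,0],[0,0,0,-0.035,0,0,0]]]'

```text
clock: 15.25
ee_pos: [521.9, -43.8, 22.4]
tcp_rot: [2.318, 2.12, -0.0]
force: [-0.6, -0.3, -0.8]
grip_width: 10.2
grip_force: 48.9
```

Call:
carry_out --series '[[[0,0,0,0,0,0,0.04],[0,0,0,0,0,0,0.06],[0,0,0,0,0,0,0.06],[0,0,0,0,0,0,0.06],[0,0,0,0,0,0,0.06],[0,0,0,0,0,0,0.06],[0,0,0,0,0,0,0.06],[0,0,0,0,0,0,0.06]]]'

```text
clock: 16.05
ee_pos: [521.8, -43.0, 22.4]
tcp_rot: [2.317, 2.121, -0.0]
force: [-1.0, -0.4, 0.5]
grip_width: 60.1
grip_force: 0.0
```

```bash
python3 - <<'E'
from h import *
np.set_printoptions(precision=1,suppress=True)
o=robot.get_obs();T=R.from_rotvec(o["tcp_rot"]);p=o["ee_pos"];print(p,o["grip_width"],o["force"])
im=viewer.get_image("wrist")
cv2.imwrite("pics/w6.png",im[:,:,::-1])
for k in ["pin_head","pin_mid"]: print(k,[(px(d["location"]).round(1),round(d["confidence"],2)) for d in viewer.tip_of("wrist",k)])
for z in(-10,-17): print(proj("wrist",p+T.apply([47,0,z])))
im=viewer.get_image("scene")
for k in ["pin_head","pin_mid"]: print(k,[(px(d["location"]).round(1),round(d["confidence"],2)) for d in viewer.tip_of("scene",k)])
print(proj("scene",p+T.apply([47,0,-17])))
E
```

```text
[521.8 -43.   22.4] 60.10257834524222 [-1.  -0.4  0.5]
pin_head [(array([319.1, 206.8]), 0.69)]
pin_mid [(array([314.4, 418.3]), 0.71)]
[314.4 201.1]
[314.3 204.3]
pin_head [(array([389.2, 299.5]), 0.86), (array([355.4, 237.3]), 0.69)]
pin_mid [(array([357.3, 300.4]), 0.8), (array([392.6, 231.5]), 0.59)]
[357.5 239.1]
```

Call:
carry_out --series '[[[0,0,0,0.02,0,0,0.06],[0,0,0,0.04,0,0,0.06],[0,0,0,0.049,0,0,0.06],[0,0,0,0.049,0,0,0.06],[0,0,0,0.049,0,0,0.03],[0,0,0,0.049,0,0,0.01],[0,0,0,0.049,0,0,0.01],[0,0,0,0.049,0,0,0.01]]]' --grip_force 40

```text
clock: 17.15
ee_pos: [526.1, 5.2, 22.4]
tcp_rot: [2.318, 2.12, -0.0]
force: [-0.7, -0.1, 1.0]
grip_width: 20.6
grip_force: 39.0
```

Call:
carry_out --series '[[[0,0,0,0,0,0,0.01],[0,0,0,0,0,0,0.01],[0,0,0,0,0,0,0.01],[0,0,0,0,0,0,0.01]]]'

```text
clock: 17.55
ee_pos: [526.1, 5.7, 22.4]
tcp_rot: [-2.318, -2.121, 0.0]
force: [-0.9, -1.2, 0.9]
grip_width: 20.4
grip_force: 39.0
```

Call:
carry_out --series '[[[0,0,0,-0.007,0,0,0.01],[0,0,0,-0.014,0,0,0.01],[0,0,0,-0.021,0,0,0.01],[0,0,0,-0.028,0,0,0.01],[0,0,0,-0.035,0,0,0.01],[0,0,0,-0.042,0,0,0.01],[0,0,0,-0.048,0,0,0.01],[0,0,0,-0.048,0,0,0.01]]]'

```text
clock: 18.35
ee_pos: [521.8, -43.2, 22.5]
tcp_rot: [2.318, 2.119, -0.001]
force: [-2.6, -1.8, 2.1]
grip_width: 21.0
grip_force: 39.3
```

Call:
carry_out --series '[[[0,0,0,-0.002,0,0,0.01],[0,0,0,-0.004,0,0,0.01],[0,0,0,-0.006,0,0,0.01],[0,0,0,-0.006,0,0,0.01]]]'

```text
clock: 18.75
ee_pos: [521.3, -48.0, 22.5]
tcp_rot: [-2.317, -2.121, -0.0]
force: [-2.0, 1.6, 4.7]
grip_width: 20.8
grip_force: 39.6
```

Call:
carry_out --series '[[[0,0,0,-0.0015,0,0,0.01],[0,0,0,-0.003,0,0,0.01],[0,0,0,-0.004,0,0,0.01],[0,0,0,-0.004,0,0,0.01]]]'

```text
clock: 19.15
ee_pos: [521.0, -50.9, 22.5]
tcp_rot: [-2.315, -2.121, -0.003]
force: [-2.1, 7.0, 6.1]
grip_width: 20.7
grip_force: 39.7
```

Call:
carry_out --series '[[[0,0,0,-0.001,0,0,0.01],[0,0,0,-0.002,0,0,0.01],[0,0,0,-0.002,0,0,0.01]]]'

```text
clock: 19.45
ee_pos: [521.0, -51.0, 22.6]
tcp_rot: [-2.312, -2.121, -0.007]
force: [-1.6, 17.0, 7.9]
grip_width: 20.9
grip_force: 39.9
```

Call:
carry_out --series '[[[0,0,0,-0.001,0,0,0.01],[0,0,0,-0.002,0,0,0.01],[0,0,0,-0.002,0,0,0.01]]]'

```text
clock: 19.75
ee_pos: [520.9, -51.1, 22.6]
tcp_rot: [-2.309, -2.121, -0.012]
force: [1.2, 25.4, 8.7]
grip_width: 20.4
grip_force: 40.0
```

Call:
carry_out --series '[[[0,0,0,0.003,0,0,0.01],[0,0,0,0.004,0,0,0.03],[0,0,0,0.004,0,0,0.06],[0,0,0,0.004,0,0,0.06],[0,0,0,0.004,0,0,0.06],[0,0,0,0.004,0,0,0.06],[0,0,0,0.004,0,-0.02,0.06],[0,0,0,0.004,0,-0.06,0.06]]]'

```text
clock: 20.55
ee_pos: [518.8, -51.7, 80.8]
tcp_rot: [-2.315, -2.118, 0.005]
force: [1.3, -0.3, 0.3]
grip_width: 60.0
grip_force: 0.0
```

Call:
carry_out --series '[[[0,0,0,0,0,-0.04,0.06],[0,0,0,0.03,0,-0.08,0.06],[0,0,0,0.06,0,-0.11,0.06],[0,0,0,0.06,0,-0.11,0.06],[0,0,0,0.06,0,-0.11,0.06]]]'

```text
clock: 21.05
ee_pos: [526.7, 8.0, 192.9]
tcp_rot: [2.315, 2.121, 0.001]
force: [-0.5, -0.3, -1.0]
grip_width: 60.1
grip_force: 0.0
```

```bash
python3 - <<'E'
from h import *
np.set_printoptions(precision=1,suppress=True)
o=robot.get_obs();print(o["ee_pos"],o["force"])
im=viewer.get_image("wrist")
for k in ["pin_head","pin_nose","bore_mouth"]: print(k,[(px(d["location"]).round(1),round(d["confidence"],2),atz("wrist",px(d["location"]),40)) for d in viewer.tip_of("wrist",k)])
c=im[160:480,190:430];s=viewer.get_image("scene")[180:280,330:430]
cv2.imwrite("pics/fin.png",np.hstack([cv2.resize(c,(400,533)),cv2.resize(s,(400,533))])[:,:,::-1])
E
```

```text
[526.7   8.  192.9] [-0.5 -0.3 -1. ]
pin_head [(array([100.8, 181. ]), 0.94, array([368.3,  58.9,  40. ])), (array([315.4, 299.5]), 0.6, array([520.1, -51. ,  40. ])), (array([384.6, 372.3]), 0.36, array([ 573.5, -123.8,   40. ]))]
pin_nose [(array([193.8,  54. ]), 0.77, array([452.9, 138.5,  40. ]))]
bore_mouth [(array([316.5, 322.3]), 0.61, array([519. , -71.5,  40. ]))]
```

View pics/fin.png

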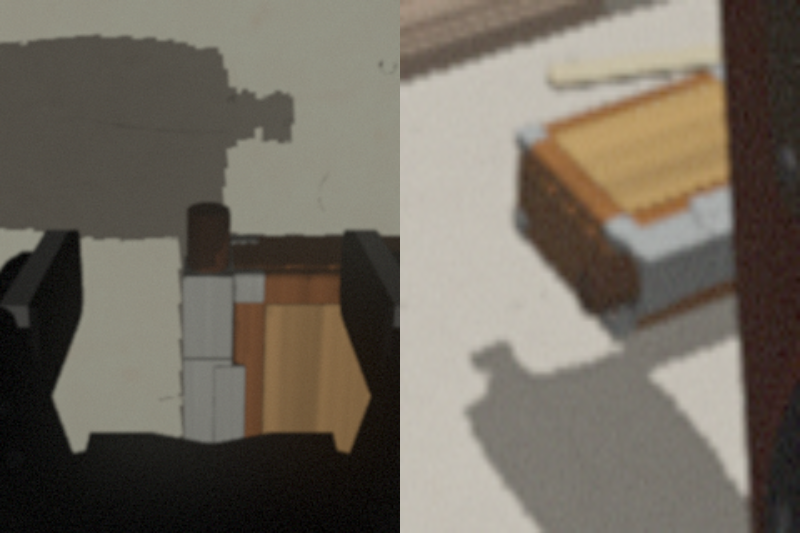

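The last picture shows the lid shut and the dark head at crop (208,238) ending at the knuckle's edge near crop row 273. One numeric check of the gap before I hand it in.

```bash
python3 - <<'E'
from h import *
np.set_printoptions(precision=1,suppress=True)
im=viewer.get_image("wrist")
print(im[280:332,312:319].mean(1).round().astype(int).sum(1))
u=315.5
for r in (283,286,318,320,322,324,326): print(r,atz("wrist",(u,r),40),atz("wrist",(u,r),52))
psi=-.088;a=np.array([-np.sin(psi),np.cos(psi)]);M=np.array([519.8,-70.5])
for g in (0,4):
  print(g,proj("wrist",[*(M+a*(30+g)),51]),proj("wrist",[*(M+a*(30+g)),40]),proj("wrist",[*(M+a*g),51]),proj("wrist",[*M,52]))
E
```

```text
[204 155 105  98  97  94  97 101  99 104 113 108 117 111 116 121 114 117
 114 113 115 121 114 119 111 119 118 119 119 113 121 116 119 116 120 121
 122 116 123 115 120 120 135 162 168 218 309 361 367 367 365 364]
283 [521.6 -36.9  40. ] [522.  -32.3  52. ]
286 [521.4 -39.4  40. ] [521.8 -34.8  52. ]
318 [518.8 -67.6  40. ] [519.4 -61.8  52. ]
320 [518.6 -69.4  40. ] [519.2 -63.5  52. ]
322 [518.5 -71.2  40. ] [519.  -65.3  52. ]
324 [518.3 -73.   40. ] [518.9 -67.   52. ]
326 [518.1 -74.8  40. ] [518.7 -68.8  52. ]
0 [317.  292.4] [317.  287.2] [317.  327.3] [317.  327.9]
4 [317.  287.6] [316.9 282.6] [317.  322.7] [317.  327.9]
```

```bash
python3 -c "
from h import *
print(ticket.close_job())"
```

```text
the job is handed in; nothing more can be done
None
```

The job is handed in: the lid is shut, and the pin went in about halfway, was let go, regripped by its head and pushed home (it stopped firm at 25 N, with no gap to the knuckle by my measurement); I kept the arm clear of the weight, loupe and pot, and the hand-in returned no verdict.

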